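Snap the battery cover onto a leaning console

TASK

Put the loose battery cover over the open battery bay of the leaning console so that it lies flat inside the raised bead with all its tabs still up. Then press its four snap tabs down until each one snaps flush and stays: the two on the long sides first, and only then the two on the short ends, so that the cover draws down evenly. Leave the bottles, the beaker and the timer standing where they are.

Things in the scene. Friction and masses are not known exactly. Their poses are not given: they have to be found in the camera images.
- bay: open battery bay, fixed: white tray 150 (x) by 180 (y) by 45 mm on a stand, leaning 25 degrees to face the robot. Origin: centre of the flat seat under the cover, 115 mm above the bench; z = outward normal, x = up the slope, y = level. A round bead 6 mm high frames the seat, 125 by 155 mm inside (2.5 mm play round the cover). Opening in the seat 82 by 112 mm, two cells inside
- cover_grip (a point): loose battery cover: white plate 120 (x) by 150 (y) by 8 mm, about 0.32 kg, lying flat; a grey tab in a recess in the middle of each side, a 7 mm boss beside it. Handle in its middle: grey bar 14 (x) by 62 (y) mm, 30 mm high above the plate. This point is in the handle: 23 mm above the cover's underside, 15 mm below the handle's top. z = out of its top. Fits the bay either way round (half turn)
- tab_long_a (a joint): snap tab of one long side: plate 27 mm long (outward), 44 wide, 5 thick, hinged on its inner edge at the cover's top face, 32 mm from the middle toward the cover's -x. 0 = standing up 0.6 rad (tip 15 mm above the cover), 0.6 = flush. Over-centre spring: about 4 N pressed 20 mm out from the hinge starts it; past 0.3 it snaps to 0.6 and stays, before that it springs back up
- tab_long_b (a joint): snap tab of the other long side: plate 27 mm long (outward), 44 wide, 5 thick, hinged on its inner edge at the cover's top face, 32 mm from the middle toward the cover's +x. 0 = standing up 0.6 rad (tip 15 mm above the cover), 0.6 = flush. Over-centre spring: about 4 N pressed 20 mm out from the hinge starts it; past 0.3 it snaps to 0.6 and stays, before that it springs back up
- tab_end_a (a joint): snap tab of one short end: plate 27 mm long (outward), 44 wide, 5 thick, hinged on its inner edge at the cover's top face, 47 mm from the middle toward the cover's -y. 0 = standing up 0.6 rad (tip 15 mm above the cover), 0.6 = flush. Over-centre spring: about 4 N pressed 20 mm out from the hinge starts it; past 0.3 it snaps to 0.6 and stays, before that it springs back up
- tab_end_b (a joint): snap tab of the other short end: plate 27 mm long (outward), 44 wide, 5 thick, hinged on its inner edge at the cover's top face, 47 mm from the middle toward the cover's +y. 0 = standing up 0.6 rad (tip 15 mm above the cover), 0.6 = flush. Over-centre spring: about 4 N pressed 20 mm out from the hinge starts it; past 0.3 it snaps to 0.6 and stays, before that it springs back up
- bottle_buffer: bystander: white reagent bottle with a cap, 62 mm across, 125 mm high, behind the console's left side. Origin: centre of its underside
- bottle_clear: bystander: reagent bottle with a cap, 58 mm across, 115 mm high, near the bench's front edge. Origin: centre of its underside
- beaker: bystander: small glass beaker, 46 mm across, 58 mm high, near the bench's front edge. Origin: centre of its underside
- timer: bystander: flat bench timer, 60 by 62 by 29 mm, lying near the cover. Origin: centre of its underside

How it is judged:
On the way, in this order (a step that is already met when the one before it is completed fails the run):
1. the cover lies flat on the bay's seat, inside the bead, with all four tabs still up (x of cover_grip in the frame of bay between -0.005 and 0.005 m and y of cover_grip in the frame of bay between -0.005 and 0.005 m and z of cover_grip in the frame of bay between 0.0195 and 0.0265 m and angle between the z axis of cover_grip and the z axis of bay, either way round below 0.07 rad and angle between the x axis of cover_grip and the x axis of bay, either way round below 0.1 rad and value of joint each of tab_long_a, tab_long_b, tab_end_a, tab_end_b below 0.15 rad), for 0.3 s.
2. the two long-side tabs are snapped flush while the two end tabs are still up (x of cover_grip in the frame of bay between -0.005 and 0.005 m and y of cover_grip in the frame of bay between -0.005 and 0.005 m and z of cover_grip in the frame of bay between 0.0195 and 0.0265 m and angle between the z axis of cover_grip and the z axis of bay, either way round below 0.07 rad and angle between the x axis of cover_grip and the x axis of bay, either way round below 0.1 rad and value of joint each of tab_long_a, tab_long_b above 0.5 rad and value of joint each of tab_end_a, tab_end_b below 0.15 rad), for 0.2 s.
At the end, for the whole second after the job is handed in: the cover lies flat on the bay's seat inside the bead (centre within 5 mm each way, height within 3.5 mm, tilt under 0.07 rad, turned under 0.10 rad, either way round) and all four tabs are snapped flush (joint over 0.5) (x of cover_grip in the frame of bay between -0.005 and 0.005 m and y of cover_grip in the frame of bay between -0.005 and 0.005 m and z of cover_grip in the frame of bay between 0.0195 and 0.0265 m and angle between the z axis of cover_grip and the z axis of bay, either way round below 0.07 rad and angle between the x axis of cover_grip and the x axis of bay, either way round below 0.1 rad and value of joint each of tab_long_a, tab_long_b, tab_end_a, tab_end_b above 0.5 rad); the robot touches nothing.
It fails at once if the taller bottle behind the console is shifted by more than 30 mm or tipped over (distance of bottle_buffer from where it was at the start of the episode above 0.03 m or angle between bottle_buffer's own z axis and vertical above 0.5 rad).
It fails at once if the bottle near the front edge is shifted by more than 30 mm or tipped over (distance of bottle_clear from where it was at the start of the episode above 0.03 m or angle between bottle_clear's own z axis and vertical above 0.5 rad).
It fails at once if the beaker is shifted by more than 30 mm or tipped over (distance of beaker from where it was at the start of the episode above 0.03 m or angle between beaker's own z axis and vertical above 0.5 rad).
It fails at once if the timer is shifted by more than 30 mm or tipped over (distance of timer from where it was at the start of the episode above 0.03 m or angle between timer's own z axis and vertical above 0.5 rad).
It also fails if it takes over 56 s, if anything falls off the work surface, if the arm or the gripper's body presses on something with over 40 N, if the wrist force passes 120 N, or if a joint passes its speed limit or range.

ROBOT

A 7-joint arm with a two-finger parallel gripper is mounted at the origin on a cart in front of the work surface, level with it; the furniture and walls round the work are solid. World frame = base frame: x ahead of the robot, y to its left, z up, the work surface at z = 0. Lengths are in m, angles in rad, forces in N, time in s.
With the tool pointing down it reaches from about 0.35 to 0.9 m from the base axis. Payload 19.9 kg.
Tool frame: the origin (TCP) lies where the fingers leave the gripper's body, on its centre line; the fingertips stand 73 mm ahead of it and the grasp point (between the pads) lies ctrl.grasp_offset ahead of it (ctrl.grasp_offset is the distance from the TCP to the grasp point, in m); x points along the fingers, y is the direction in which the jaws open and shut, and the axes are right-handed (so a half turn about x gives the same grasp; the last joint's range is limited). The gripper opens to 85 mm and grips with 20 to 120 N. Pads are 22 mm wide; open, the fingers measure 114 mm over their backs; the gripper's body (76 mm by 85 mm) begins 54 mm behind the grasp point. The pads swing forward as they close: fully open they stand 13 mm farther back than shut.
Start: joints at [1.242, 0.417, -0.01, 1.614, 0.005, 1.111, -0.053], TCP at [0.177, -0.599, 0.304] pointing down, gripper open.
Joint ranges: [-2.81, 2.81], [-0.39, 2.02], [-1.27, 1.25], [0.06, 2.57], [-1.19, 4.33], [0.19, 2], [-2.82, 2.82]. Speed limits (rad/s): [1.89, 1.89, 2.39, 2.39, 3.01, 3.01, 3.01].

INTERFACE

Orientations are given as a unit quaternion [w, x, y, z].
In Python, from rig import ctrl gives the robot as it stands. The module is installed in compiled form; this text tells all that it offers.
- The arm moves only by the tool play_rows, never from a script. Its argument "targets" is a list of rows, each an object with "xyz": the shift along the tool's x, y, z in mm, a list of three; "delta_rot": the turn, a rotation vector about the tool's x, y, z in rad, a list of three; "grip": the closure, from -1 (fully open) to 1 (shut). In form: [{"xyz": [x, y, z], "delta_rot": [ax, ay, az], "grip": grip}, ...]. A call has 1 to 5 rows; each row shifts and turns the commanded pose from where the row before left it, along the tool's axes as they then stand; what a row does not reach is not made up. A row lasts 1/8 s, in which the tool goes at most 62.5 mm and 10.7 degrees, less where a joint would pass 70% of its speed; a pose out of reach is approached as far as the arm can. A call with a gripper value outside its range is refused whole. The fingers move at their own pace and stop on an object; "force" is the grip in N (left out, the last holds). Time passes only in rows, so rows that do not move let the fingers close. It gives the time, the measured TCP pose, the force and the opening at its end, in the units of the state.
- ctrl.observe(): the state, without advancing time (a new reading comes with each control period).
- ctrl.capture(name): name is "scene" or "top" or "wrist"; returns a dict with "image" (420x560x3 uint8, red, green, blue), "z_map" (420x560 float32, m along the optical axis (not along the pixel's ray), 0 where there is no reading), "camera_matrix" (3x3 intrinsics, pixels), "D" ([k1, k2, p1, p2, k3] as OpenCV has them; the pictures are not rectified), "world_to_cam" (4x4, takes a point from world to camera coordinates); the wrist camera has in their place "T_tool_cam" (4x4, takes a point from camera to tool coordinates, whose origin is the TCP and whose axes are the tool frame's). Camera axes: x right, y down, z forward; pixel columns grow to the right and rows downward; lengths in m; the calibration is good to about 2 mm. A picture is of the moment at which its call begins: read the wrist's pose just before it.
- ctrl.sign_off(): hands the job in, once; it reports no verdict.
Trained networks look in a picture, given as the dict that the camera call returned (one of the last four; its "shot" number tells which), for a name from the list of things; names that differ only in an ending like _2 or _b are one class to them, and where a whole thing is asked for, a point or a joint stands for the part that bears it (a point fixed in the world has none). Each returns a list of dicts, best first, with "score" (0 to 1); they miss things now and then, are a little off and sometimes report something else, mostly with a low value. They report only what shows in the picture. A call takes as long as a camera call.
- ctrl.search_frame(picture, label): "bbox" ([left, top, right, bottom] in pixels, round what is visible of it).
The state is a dict: "clock": time; "joint_pos": joint angles; "qvel": joint speeds; "tau": joint torques, N m; "tcp_pos": TCP position; "orientation": TCP orientation; "wrist_force": force on the tool from outside, world axes, zero at the start; "torque": the same for the moment, N m; "opening": opening from 0.0 (shut) to 1.0 (fully open).
Only numpy, scipy, OpenCV 4.12 (cv2) and the standard library are available. Lean on these libraries where they do the work, as an engineer would, in place of code of your own. Each camera call takes 0.05 s, during which the arm holds its last target. There are 200 camera calls.

## Working session

There is one attempt and no reset: what is moved stays moved. The work goes in short steps, Python scripts to look and compute and a tool call to move; the robot and the scene stay as the last step left them, time stands still between calls to the robot, and variables do not carry over. Pictures are saved under pics/ and viewed, about 8 in all and at most 12, crops included, and the job is handed in when it is done.

Besides the shell and the picture viewer there is one more tool, called after "Call:" by a JSON object that holds its "name" and its "arguments". play_rows: Moves the arm, as the interface text tells. Its arguments: {"type":"object","properties":{"targets":{"type":"array","items":{"type":"object","properties":{"xyz":{"type":"array","items":{"type":"number"}},"delta_rot":{"type":"array","items":{"type":"number"}},"grip":{"type":"number"}}}},"force":{"type":"number"}},"required":["targets"]}

```bash
mkdir -p pics
cat > h.py <<'E'
import numpy as np, cv2
from rig import ctrl
from scipy.spatial.transform import Rotation as R
def rot(q): return R.from_quat([q[1],q[2],q[3],q[0]]).as_matrix()
def cloud(p,st=None):
    z=p["z_map"];h,w=z.shape
    uv=np.stack(np.meshgrid(np.arange(w),np.arange(h)),-1).reshape(-1,1,2).astype(np.float64)
    n=cv2.undistortPoints(uv,p["camera_matrix"],np.array(p["D"])).reshape(h,w,2)
    P=np.dstack([n*z[...,None],z])
    if "world_to_cam" in p: T=np.linalg.inv(p["world_to_cam"])
    else:
        T=np.eye(4);T[:3,:3]=rot(st["orientation"]);T[:3,3]=st["tcp_pos"];T=T@p["T_tool_cam"]
    W=P@T[:3,:3].T+T[:3,3]; W[z==0]=np.nan
    return W
def save(p,n): cv2.imwrite("pics/"+n,p["image"][...,::-1])
E
python3 - <<'E'
from h import *
s=ctrl.observe();print(s,ctrl.grasp_offset)
print(np.round(rot(s["orientation"]),3))
ims=[]
for c in["scene","top"]:
    p=ctrl.capture(c);W=cloud(p);np.savez(c,W=W,im=p["image"]);ims.append(p["image"])
    for l in["bay","cover_grip","tab_long_a","tab_end_a","bottle_buffer","bottle_clear","beaker","timer"]:
        for d in ctrl.search_frame(p,l)[:4]:
            b=np.array(d["bbox"]).astype(int);m=W[(b[1]+b[3])//2,(b[0]+b[2])//2]
            print(c,l,round(d["score"],2),b,np.round(m,3))
    save(p,c+".png")
E
```

```text
{'clock': 0.0, 'joint_pos': array([ 1.24155119,  0.41796892, -0.01030749,  1.6142036 ,  0.00472026,
        1.1106868 , -0.05300558]), 'qvel': array([-2.01763333e-05, -1.44853883e-03, -7.22746291e-04,  1.21334958e-03,
       -1.16845342e-03, -9.02685665e-05, -6.51103654e-04]), 'tau': array([-6.21331383e-04, -8.64459085e+01,  6.78399224e-01, -4.34905708e+01,
        1.90361490e-02,  7.49511702e-03,  2.36292829e-05]), 'tcp_pos': array([ 0.17728679, -0.59904735,  0.30325098]), 'orientation': array([-0.10096034, -0.69969931, -0.10181608,  0.69990098]), 'wrist_force': array([ 0.57435876, -0.02901665, -0.17146921]), 'torque': array([-0.00209841, -0.01218303, -0.05021633]), 'opening': 0.9993338359237274} 0.0539
[[-0.     0.284 -0.959]
 [ 0.001 -0.959 -0.284]
 [-1.    -0.001  0.   ]]
scene bay 0.93 [308 147 404 212] [ 0.512 -0.186  0.102]
scene cover_grip 0.94 [257 251 350 306] [0.431 0.104 0.008]
scene tab_long_a 0.63 [306 278 332 284] [0.394 0.102 0.019]
scene tab_long_a 0.55 [282 252 302 268] [0.481 0.081 0.016]
scene tab_end_a 0.81 [318 253 340 272] [0.42  0.035 0.017]
scene tab_end_a 0.
[... 267 characters left out ...]
91 0.323 0.022]
top bay 0.93 [359 144 471 250] [ 0.526 -0.196  0.106]
top cover_grip 0.7 [238 210 319 278] [0.435 0.088 0.038]
top tab_long_a 0.71 [272 215 290 230] [0.487 0.081 0.013]
top tab_long_a 0.54 [259 253 284 269] [0.4   0.104 0.015]
top tab_end_a 0.8 [242 226 257 243] [0.459 0.152 0.022]
top tab_end_a 0.77 [296 239 309 259] [0.426 0.035 0.016]
top tab_end_a 0.72 [297 141 327 172] [0.614 0.016 0.106]
top bottle_buffer 0.6 [296 139 326 172] [0.616 0.018 0.11 ]
top bottle_clear 0.87 [326 264 359 290] [ 0.361 -0.041  0.113]
top beaker 0.8 [376 264 396 282] [ 0.374 -0.153 -0.001]
top timer 0.94 [157 251 191 279] [0.391 0.316 0.021]
top timer 0.53 [327 267 358 290] [ 0.359 -0.041  0.116]
```

View pics/scene.png

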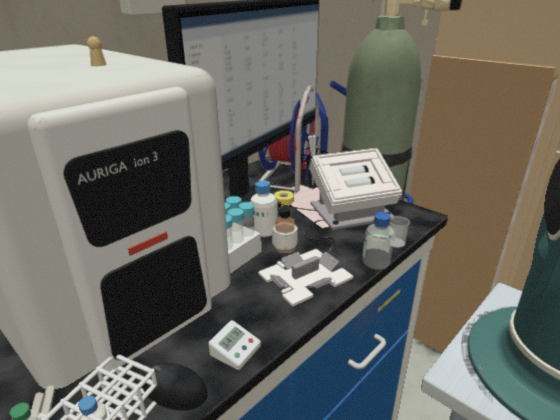

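View pics/top.png

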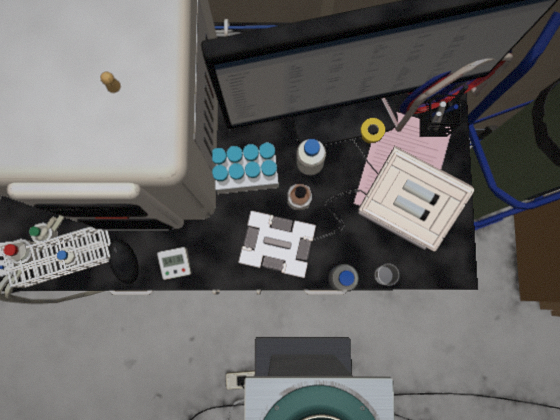

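The scene view shows the cover flat at about (305,275), tabs up, and the leaning bay at (355,180). The top view shows the cover at (278,244) and the bay at (416,198), turned about 27°. Next I fit both rough poses.

```bash
cat >> h.py <<'E'
def rect(P2):
    (c,s,a)=cv2.minAreaRect(P2.astype(np.float32)*1000); c=np.array(c)/1000
    a=np.deg2rad(a)
    if s[0]>s[1]: a+=np.pi/2; s=s[::-1]   # a = direction of SHORT side
    a=(a+np.pi/2)%np.pi-np.pi/2
    return c,np.array(s),a
def clean(Q,r=.006,k=3):
    from scipy.spatial import cKDTree
    t=cKDTree(Q);return Q[np.array([len(x)>k for x in t.query_ball_point(Q,r)])]
def fit_cover(W,c0,im=None):
    d=np.hypot(W[...,0]-c0[0],W[...,1]-c0[1])
    m=(d<.1)&(W[...,2]>.0045)&(W[...,2]<.03)
    if im is not None: m&=im.min(-1)>95
    Q=clean(W[m][:,:2]); h=W[(d<.06)&(W[...,2]>.030)&(W[...,2]<.045)]
    print("plate",rect(Q),"n",len(Q)); 
    if len(h)>10: print("handle",rect(h[:,:2]),"ztop",np.percentile(h[:,2],[50,90]))
def fit_bay(W,c0,im,zs=(.05,.2)):
    m=(np.linalg.norm(W[...,:2]-np.array(c0)[:2],axis=-1)<.15)&(W[...,2]>zs[0])&(W[...,2]<zs[1])&(im.min(-1)>120)
    Q=W[m];rng=np.random.default_rng(0);best=0
    for _ in range(600):
        a=Q[rng.choice(len(Q),3,0)];n=np.cross(a[1]-a[0],a[2]-a[0]);l=np.linalg.norm(n)
        if l<1e-5: continue
        n/=l; n*=np.sign(n[2])
        if abs(np.arccos(n[2])-np.deg2rad(25))>.1: continue
        k=np.abs((Q-a[0])@n)<.0025
        if k.sum()>best: best=k.sum();I=k
    for _ in range(3):
        c=Q[I].mean(0);n=np.linalg.svd(Q[I]-c,full_matrices=False)[2][2];n*=np.sign(n[2]);I=np.abs((Q-c)@n)<.003
    y=np.cross([0,0,1],-n);y[2]=0
    y=np.cross([0,0,1],[-n[0],-n[1],0]);y/=np.linalg.norm(y);x=np.cross(y,n)
    B=np.stack([x,y,n],1);L=(Q-c)@B
    on=np.abs(L[:,2])<.01
    r=rect(clean(L[on][:,:2]))
    print("bay tilt",np.degrees(np.arccos(n[2])),"n",n,"planepts",I.sum(),"rect",r,"ctr",c+B[:,:2]@r[0])
    print("hist z",np.histogram(L[:,2]*1000,np.arange(-20,14,2)))
    return c,B,L
E
python3 - <<'E'
from h import *
for c in["scene","top"]:
    d=np.load(c+".npz");W=d["W"];print(c)
    fit_cover(W,(.437,.094),d["im"]); fit_bay(W,(.52,-.195),d["im"])
E
```

```text
scene
plate (array([0.45645264, 0.0864185 ]), array([150.49519348, 157.96057129]), np.float64(1.3555483290600598)) n 2347
handle (array([0.4384985 , 0.09136482]), array([16.32244873, 60.4343071 ]), np.float64(-0.20812524024136536)) ztop [0.03663053 0.03843259]
bay tilt 25.00343480076339 n [-0.36828293  0.20741216  0.90628245] planepts 1584 rect (array([-0.02901728, -0.0026968 ]), array([179.85762024, 213.99295044]), np.float64(1.5634918085570275)) ctr [ 0.4901391  -0.17555412  0.09875879]
hist z (array([  2,  11,  47, 163, 391, 278, 202, 219, 223, 663, 665, 227, 281,
       179,  28,   2]), array([-20, -18, -16, -14, -12, -10,  -8,  -6,  -4,  -2,   0,   2,   4,
         6,   8,  10,  12]))
top
plate (array([0.4397738 , 0.08997613]), array([120.77577209, 149.92825317]), np.float64(-0.22976875042043954)) n 2941
handle (array([0.45326981, 0.09266977]), array([58.7291069 , 60.88809204]), np.float64(-1.3605083667217914)) ztop [0.03769253 0.04091891]
bay tilt 25.09749938988499 n [-0.3684628   0.21011136  0.90558731] planepts 2824 rect (array([-0.00374834,  0.00034604]), array([152.02261353, 180.45529175]), np.float64(0.00029512915832996534)) ctr [ 0.51774843 -0.19281926  0.11513657]
hist z (array([  12,   26,   92,  344,  590,  464,  300,  323,  629, 1106, 1008,
        615,  493,  273,   90,   10]), array([-20, -18, -16, -14, -12, -10,  -8,  -6,  -4,  -2,   0,   2,   4,
         6,   8,  10,  12]))
```

```bash
cat >> h.py <<'E'
def Rtool(down,ydir):
    x=np.array(down)/np.linalg.norm(down);y=np.array(ydir)-np.dot(ydir,x)*x;y/=np.linalg.norm(y)
    return np.stack([x,y,np.cross(x,y)],1)
def rows(tgt,Rt,n=None,p0=None,R0=None):
    s=ctrl.observe()
    p=s["tcp_pos"] if p0 is None else p0; A=rot(s["orientation"]) if R0 is None else R0
    rv=R.from_matrix(A.T@Rt).as_rotvec(); d=np.array(tgt)-p
    m=max(np.linalg.norm(d)/.060,np.linalg.norm(rv)/np.deg2rad(10));n=n or max(1,int(np.ceil(m)))
    for i in range(n):
        Ri=A@R.from_rotvec(rv*i/n).as_matrix()
        print(i,"xyz",np.round(Ri.T@d/n*1000,1),"rot",np.round(rv/n,3))
def yd(a): return [np.cos(a),np.sin(a),0]
E
python3 -c "
from h import *
rows([.43,.09,.26],Rtool([0,0,-1],yd(-.22)),14)"
```

```text
0 xyz [  3.1 -42.1 -31.3] rot [-0.076 -0.     0.   ]
1 xyz [  3.1 -39.6 -34.4] rot [-0.076 -0.     0.   ]
2 xyz [  3.1 -36.9 -37.3] rot [-0.076 -0.     0.   ]
3 xyz [  3.1 -33.9 -40. ] rot [-0.076 -0.     0.   ]
4 xyz [  3.1 -30.8 -42.4] rot [-0.076 -0.     0.   ]
5 xyz [  3.1 -27.5 -44.6] rot [-0.076 -0.     0.   ]
6 xyz [  3.1 -24.  -46.6] rot [-0.076 -0.     0.   ]
7 xyz [  3.1 -20.4 -48.3] rot [-0.076 -0.     0.   ]
8 xyz [  3.1 -16.7 -49.7] rot [-0.076 -0.     0.   ]
9 xyz [  3.1 -12.9 -50.8] rot [-0.076 -0.     0.   ]
10 xyz [  3.1  -9.  -51.7] rot [-0.076 -0.     0.   ]
11 xyz [  3.1  -5.1 -52.2] rot [-0.076 -0.     0.   ]
12 xyz [  3.1  -1.1 -52.4] rot [-0.076 -0.     0.   ]
13 xyz [  3.1   2.9 -52.4] rot [-0.076 -0.     0.   ]
```

Call:
{"name": "play_rows", "arguments": {"targets": [{"xyz": [0,-42,-31],"delta_rot": [-0.076,0,0],"grip": -1},{"xyz": [0,-40,-34],"delta_rot": [-0.076,0,0],"grip": -1},{"xyz": [0,-37,-37],"delta_rot": [-0.076,0,0],"grip": -1},{"xyz": [0,-34,-40],"delta_rot": [-0.076,0,0],"grip": -1},{"xyz": [0,-31,-42],"delta_rot": [-0.076,0,0],"grip": -1}]}}

```text
clock: 1.52
tcp_pos: [0.2665, -0.3514, 0.3041]
orientation: [-0.233, -0.668, -0.232, 0.668]
wrist_force: [1.1, -1.0, -0.2]
opening: 1.002
```

Call:
{"name": "play_rows", "arguments": {"targets": [{"xyz": [0,-5,-45],"delta_rot": [-0.076,0,0],"grip": 0},{"xyz": [0,10,-47],"delta_rot": [-0.076,0,0],"grip": 0},{"xyz": [0,10,-48],"delta_rot": [-0.076,0,0],"grip": 0.3}]}}

```text
clock: 1.9
tcp_pos: [0.3809, -0.2677, 0.3043]
orientation: [0.307, 0.637, 0.307, -0.637]
wrist_force: [0.5, -0.7, 0.1]
opening: 0.383
```

Run:
```python
from h import *
s=ctrl.observe();p=ctrl.capture("wrist");W=cloud(p,s);save(p,"w1.png");print(s["clock"],s["tcp_pos"],s["joint_pos"],s["opening"],p["T_tool_cam"])
np.savez("w1",W=W,im=p["image"])
try: fit_bay(W,(.518,-.193),p["image"])
except Exception as e: print(e)
rows([.43,.09,.26],Rtool([0,0,-1],yd(-.22)))
```

```text
1.9 [ 0.38089529 -0.26765973  0.30426701] [ 0.86066997  0.1438074  -0.34184425  1.98562872  0.05670622  1.02019722
 -0.18047975] 0.3829489157762936 [[-3.89114441e-04 -2.67023880e-01  9.63689834e-01 -7.12796157e-02]
 [ 9.99999654e-01  6.04968120e-04  5.71402978e-04  1.00761381e-03]
 [-7.35579867e-04  9.63689723e-01  2.67023552e-01 -6.72138412e-02]
 [ 0.00000000e+00  0.00000000e+00  0.00000000e+00  1.00000000e+00]]
bay tilt 24.855270991529967 n [-0.36597739  0.20672646  0.90737243] planepts 12830 rect (array([-0.03940437,  0.00618436]), array([113.06686401, 231.62828064]), np.float64(1.3384463074878976)) ctr [ 0.47265036 -0.21400945  0.1023484 ]
hist z (array([   0,    0,    0,  524, 4951, 1390, 1575, 1468,  485, 6109, 6099,
        831, 2776, 1327,   17,    0]), array([-20, -18, -16, -14, -12, -10,  -8,  -6,  -4,  -2,   0,   2,   4,
         6,   8,  10,  12]))
0 xyz [  7.4 -30.4 -51. ] rot [-0.074 -0.    -0.   ]
1 xyz [  7.4 -26.6 -53.1] rot [-0.074 -0.    -0.   ]
2 xyz [  7.4 -22.6 -54.9] rot [-0.074 -0.    -0.   ]
3 xyz [  7.4 -18.5 -56.5] rot [-0.074 -0.    -0.   ]
4 xyz [  7.4 -14.2 -57.7] rot [-0.074 -0.    -0.   ]
5 xyz [  7.4  -9.9 -58.6] rot [-0.074 -0.    -0.   ]
```

View pics/w1.png

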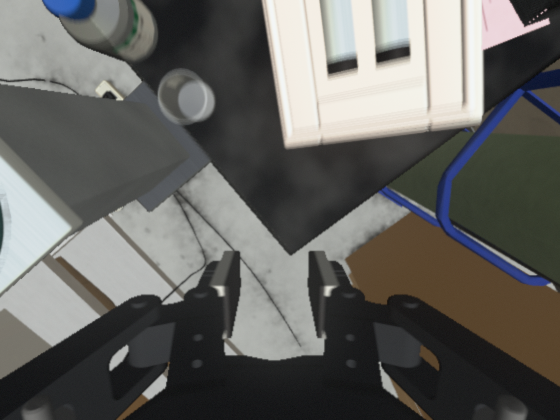

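The wrist view at (380,70) shows only the near half of the bay, with the beaker at (187,95). One short shift will show the whole bay before I go to the cover.

```bash
python3 -c "
from h import *
rows([.475,-.275,.32],Rtool([0,0,-1],yd(-.515)))"
```

```text
0 xyz [ -7.7  38.9 -23.1] rot [-0.074 -0.001 -0.001]
1 xyz [ -7.8  40.5 -20.2] rot [-0.074 -0.001 -0.001]
```

Call:
{"name": "play_rows", "arguments": {"targets": [{"xyz": [-8,39,-23],"delta_rot": [-0.074,0,0],"grip": 0.3},{"xyz": [-8,40,-20],"delta_rot": [-0.074,0,0],"grip": 0.3},{"xyz": [0,0,0],"delta_rot": [0,0,0],"grip": 0.3}]}}

```text
clock: 2.33
tcp_pos: [0.4711, -0.2808, 0.3199]
orientation: [0.353, 0.613, 0.353, -0.612]
wrist_force: [-0.8, -0.3, -0.9]
opening: 0.351
```

Run:
```python
from h import *
s=ctrl.observe();p=ctrl.capture("wrist");W=cloud(p,s);save(p,"w2.png");print(s["clock"],s["tcp_pos"],s["opening"])
np.savez("w2",W=W,im=p["image"])
c,B,L=fit_bay(W,(.518,-.193),p["image"])
np.savez("bay",c=c,B=B,L=L)
# seat frame coordinates relative to nominal: map of local heights
o=np.array([.5177,-.193,.115]);q=(W-o)@B
m=(abs(q[...,0])<.1)&(abs(q[...,1])<.12)&(abs(q[...,2])<.03)
v=q[m]
img=np.zeros((480,400,3),np.uint8)
t=np.clip((v[:,2]+.02)/.04,0,1)*255
img[np.clip(((v[:,1]+.12)*2000).astype(int),0,479),np.clip(((v[:,0]+.1)*2000).astype(int),0,399)]=cv2.applyColorMap(t.astype(np.uint8).reshape(-1,1),cv2.COLORMAP_JET)[:,0]
cv2.imwrite("pics/h.png",np.hstack([img,cv2.resize(p["image"][...,::-1],(400,480))]))
for ax,w in((0,1),(1,0)):
    k=abs(v[:,w]+(0))<.03 if ax==0 else abs(v[:,0])<.03
    e=np.arange(-.1,.101,.0025) if ax==0 else np.arange(-.115,.116,.0025)
    print("axis",ax);i=np.digitize(v[k,ax],e)
    print([(round(float(e[j-1])*1000,1),round(float(np.median(v[k][i==j,2]))*1000,1)) for j in range(1,len(e)) if (i==j).sum()>3])
```

```text
2.325 [ 0.47113167 -0.28076161  0.31990105] 0.35137116317941797
bay tilt 24.989019215873924 n [-0.36705229  0.20912203  0.90638877] planepts 14173 rect (array([-0.04977523,  0.00674339]), array([157.35099792, 230.62582397]), np.float64(-1.566245132214168)) ctr [ 0.48056704 -0.18707685  0.09928786]
hist z (array([  92,   79,   90,  351, 7040, 1921, 1836, 2144,  728, 6396, 6976,
        884, 2905, 1320,   11,    5]), array([-20, -18, -16, -14, -12, -10,  -8,  -6,  -4,  -2,   0,   2,   4,
         6,   8,  10,  12]))
axis 0
[(-75.0, -1.2), (-72.5, -0.2), (-70.0, 5.1), (-67.5, 6.2), (-65.0, 6.2), (-62.5, 3.5), (-60.0, 0.6), (-57.5, 0.6), (-55.0, 0.6), (-52.5, 0.6), (-50.0, 0.7), (-47.5, 0.8), (-45.0, 0.8), (-42.5, -1.2), (-40.0, -6.0), (-37.5, -10.1), (-35.0, -10.1), (-32.5, -10.1), (-30.0, -8.6), (-27.5, -6.8), (-25.0, -5.6), (-22.5, -4.6), (-20.0, -4.5), (-17.5, -4.5), (-15.0, -5.0), (-12.5, -6.1), (-10.0, -7.3), (-7.5, -9.5), (-5.0, -10.0), (-2.5, -10.2), (0.0, -10.2), (2.5, -10.1), (5.0, -10.2), (7.5, -9.4), (10.0, -7.0), (12.5, -6.0), (15.0, -4.8), (17.5, -4.5), (20.0, -4.6), (22.5,
[... 497 characters left out ...]
, (-57.5, -10.2), (-55.0, -10.2), (-52.5, -10.1), (-50.0, -10.2), (-47.5, -10.2), (-45.0, -10.2), (-42.5, -8.5), (-40.0, -6.2), (-37.5, -5.8), (-35.0, -6.0), (-32.5, -6.1), (-30.0, -6.3), (-27.5, -6.2), (-25.0, -6.2), (-22.5, -6.2), (-20.0, -6.2), (-17.5, -6.3), (-15.0, -6.4), (-12.5, -6.5), (-10.0, -6.4), (-7.5, -6.2), (-5.0, -6.2), (-2.5, -6.3), (0.0, -6.4), (2.5, -6.2), (5.0, -6.2), (7.5, -6.1), (10.0, -6.3), (12.5, -6.4), (15.0, -6.2), (17.5, -6.4), (20.0, -6.5), (22.5, -6.1), (25.0, -6.5), (27.5, -6.5), (30.0, -6.6), (32.5, -10.0), (35.0, -10.0), (37.5, -9.9), (40.0, -10.0), (42.5, -10.0), (45.0, -10.1), (47.5, -10.0), (50.0, -10.0), (52.5, -9.1), (55.0, -0.5), (57.5, 0.7), (60.0, 0.3)]
```

View pics/h.png

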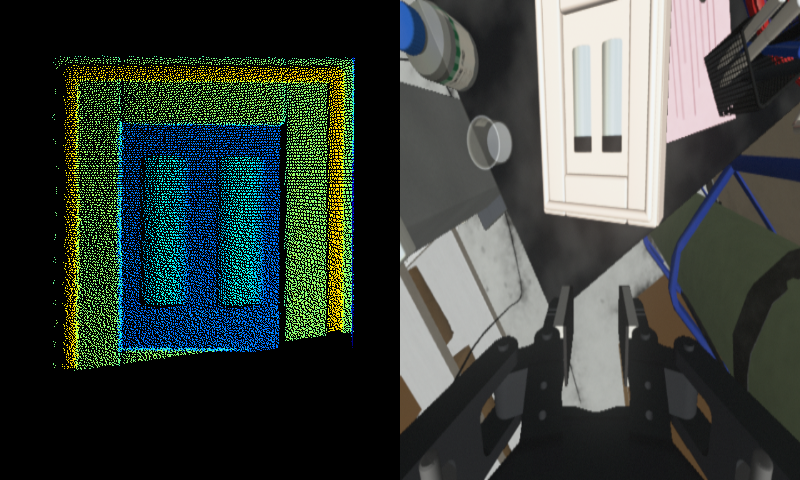

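Run:
```python
from h import *
W=np.load("w2.npz")["W"];B=np.load("bay.npz")["B"];o=np.array([.5177,-.193,.115]);q=((W-o)@B).reshape(-1,3);q=q[(abs(q)<[.1,.12,.03]).all(1)]
for sg in(-1,1):
    P=[]
    for y in np.arange(-.05,.05,.008):
        k=q[(abs(q[:,1]-y)<.004)&(abs(q[:,0]-sg*.041)<.01)]
        hi=k[k[:,2]>-.0025][:,0]
        if len(hi)>8: P.append((y,np.percentile(hi*-sg,98)*-sg))
    P=np.array(P);f=np.polyfit(P[:,0],P[:,1],1);print("x edge",sg,f,np.std(P[:,1]-np.polyval(f,P[:,0])))
    P=[]
    for x in np.arange(-.034,.035,.008):
        k=q[(abs(q[:,0]-x)<.004)&(abs(q[:,1]-sg*.056+.002)<.01)]
        hi=k[k[:,2]>-.0025][:,1]
        if len(hi)>8: P.append((x,np.percentile(hi*-sg,98)*-sg))
    P=np.array(P);f=np.polyfit(P[:,0],P[:,1],1);print("y edge",sg,f,np.std(P[:,1]-np.polyval(f,P[:,0])))
o2=o+B@[0,-.0023,.0008];print(o2,B,"x yaw",np.arctan2(B[1,0],B[0,0]))
rows([.425,.07,.27],Rtool([0,0,-1],yd(-.22)))
```

```text
x edge -1 [ 0.00013579 -0.03939827] 0.0001752834927478635
y edge -1 [ 0.00715507 -0.057866  ] 0.0001576653200903277
x edge 1 [-0.00477506  0.04304521] 0.00033215555662760446
y edge 1 [0.00014457 0.05429106] 0.00011903281036052302
[ 0.51626779 -0.19483112  0.11572511] [[ 0.7875402   0.49502833 -0.36705229]
 [-0.44868812  0.86887683  0.20912203]
 [ 0.42244456 -0.          0.90638877]] x yaw -0.517867441769781
0 xyz [  8.3 -35.8 -46.8] rot [-0.051 -0.     0.   ]
1 xyz [  8.3 -33.3 -48.6] rot [-0.051 -0.     0.   ]
2 xyz [  8.3 -30.8 -50.2] rot [-0.051 -0.     0.   ]
3 xyz [  8.3 -28.2 -51.7] rot [-0.051 -0.     0.   ]
4 xyz [  8.3 -25.5 -53.1] rot [-0.051 -0.     0.   ]
5 xyz [  8.3 -22.8 -54.4] rot [-0.051 -0.     0.   ]
```

Call:
{"name": "play_rows", "arguments": {"targets": [{"xyz": [3,-36,-47],"delta_rot": [-0.051,0,0],"grip": 0.3},{"xyz": [3,-33,-49],"delta_rot": [-0.051,0,0],"grip": 0.3},{"xyz": [3,-31,-50],"delta_rot": [-0.051,0,0],"grip": 0.3},{"xyz": [3,-28,-52],"delta_rot": [-0.051,0,0],"grip": 0.3},{"xyz": [10,-26,-53],"delta_rot": [-0.051,0,0],"grip": 0.3}]}}

```text
clock: 3.0
tcp_pos: [0.4308, 0.013, 0.2981]
orientation: [0.428, 0.563, 0.427, -0.563]
wrist_force: [1.3, 0.6, -0.9]
opening: 0.349
```

Call:
{"name": "play_rows", "arguments": {"targets": [{"xyz": [10,-23,-54],"delta_rot": [-0.051,0,0],"grip": 0.3},{"xyz": [0,0,0],"delta_rot": [0,0,0],"grip": 0.3}]}}

```text
clock: 3.25
tcp_pos: [0.4226, 0.0729, 0.2875]
orientation: [-0.443, -0.551, -0.443, 0.551]
wrist_force: [-0.6, -0.5, 0.1]
opening: 0.353
```

Run:
```python
from h import *
s=ctrl.observe();p=ctrl.capture("wrist");W=cloud(p,s);save(p,"w3.png");print(s["clock"],s["tcp_pos"],s["opening"])
np.savez("w3",W=W,im=p["image"])
fit_cover(W,(.439,.091),p["image"])
```

```text
3.25 [0.42259239 0.07286829 0.28746392] 0.35294292191273485
plate (array([0.45742056, 0.08164054]), array([154.31463623, 158.6598053 ]), np.float64(1.3460881150778254)) n 14018
handle (array([0.43913382, 0.0884162 ]), array([15.94323635, 60.94025803]), np.float64(-0.2153649105066915)) ztop [0.03901834 0.0401346 ]
```

View pics/w3.png

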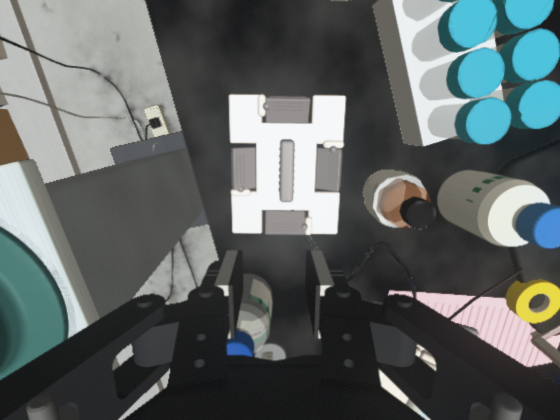

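```bash
python3 -c "
from h import *
rows([.4392,.0887,.12],Rtool([0,0,-1],yd(-.22)),4)"
```

```text
0 xyz [41.9  2.9 -5.3] rot [0. 0. 0.]
1 xyz [41.9  2.9 -5.3] rot [0. 0. 0.]
2 xyz [41.9  2.9 -5.3] rot [0. 0. 0.]
3 xyz [41.9  2.9 -5.3] rot [0. 0. 0.]
```

Call:
{"name": "play_rows", "arguments": {"targets": [{"xyz": [42,3,-5],"delta_rot": [0,0,0],"grip": 0.3},{"xyz": [42,3,-5],"delta_rot": [0,0,0],"grip": 0.3},{"xyz": [42,3,-5],"delta_rot": [0,0,0],"grip": 0.3},{"xyz": [38,3,-6],"delta_rot": [0,0,0],"grip": 0.3},{"xyz": [0,0,0],"delta_rot": [0,0,0],"grip": 0.3}]}}

```text
clock: 3.92
tcp_pos: [0.4395, 0.0867, 0.1223]
orientation: [-0.441, -0.551, -0.442, 0.554]
wrist_force: [0.7, 0.2, 0.8]
opening: 0.352
```

Run:
```python
from h import *
s=ctrl.observe();p=ctrl.capture("wrist");save(p,"w4.png")
rows([.4392,.0887,.088],Rtool([0,0,-1],yd(-.22)))
```

```text
0 xyz [35.9 -1.3 -1.5] rot [-0.002  0.001  0.002]
```

View pics/w4.png

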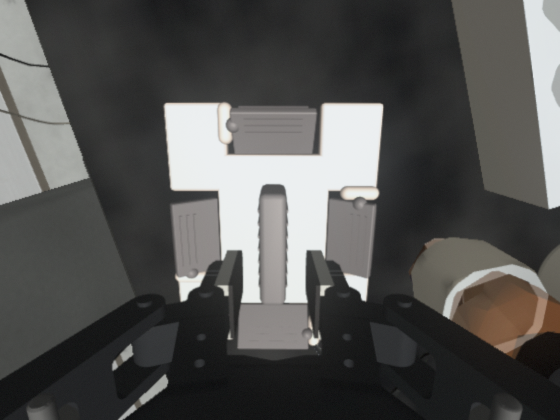

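The wrist view shows the handle at (273,245), centred between the fingers (x 238 and 310). All four tabs are up, so I go down and grip.

Call:
{"name": "play_rows", "arguments": {"targets": [{"xyz": [20,0,-1],"delta_rot": [0,0,0],"grip": 0.3},{"xyz": [14,0,0],"delta_rot": [0,0,0],"grip": 0.3},{"xyz": [0,0,0],"delta_rot": [0,0,0],"grip": 1},{"xyz": [0,0,0],"delta_rot": [0,0,0],"grip": 1},{"xyz": [0,0,0],"delta_rot": [0,0,0],"grip": 1}], "force": 70}}

```text
clock: 4.6
tcp_pos: [0.441, 0.0888, 0.0904]
orientation: [0.442, 0.552, 0.442, -0.552]
wrist_force: [-0.2, -0.1, -4.6]
opening: 0.146
```

Call:
{"name": "play_rows", "arguments": {"targets": [{"xyz": [0,0,0],"delta_rot": [0,0,0],"grip": 1},{"xyz": [-20,0,0],"delta_rot": [0,0,0],"grip": 1},{"xyz": [-50,0,0],"delta_rot": [0,0,0],"grip": 1},{"xyz": [-50,0,0],"delta_rot": [0,0,0],"grip": 1},{"xyz": [-50,0,0],"delta_rot": [0,0,0],"grip": 1}]}}

```text
clock: 5.22
tcp_pos: [0.4404, 0.0889, 0.2615]
orientation: [-0.442, -0.552, -0.442, 0.552]
wrist_force: [1.9, -0.6, -3.2]
opening: 0.15
```

```bash
cat >> h.py <<'E'
B=np.load("bay.npz")["B"]; O=np.array([.5177,-.193,.115])+B@[.0009,-.0019,.0008]
RB=Rtool(-B[:,2],B[:,0])
def inbay(p,A):  # tcp position in bay frame (mm), rotation error of tool vs bay
    return np.round((p-O)@B*1000,1), np.round(R.from_matrix(RB.T@A).as_rotvec(),4)
E
python3 - <<'E'
from h import *
s=ctrl.observe();print(s["clock"],s["tcp_pos"],s["opening"],s["wrist_force"])
p=ctrl.capture("wrist");W=cloud(p,s);save(p,"w5.png");np.savez("w5",W=W,im=p["image"])
# cover in tool frame
A=rot(s["orientation"]);q=(W-s["tcp_pos"])@A
np.savez("q5",q=q)
m=(abs(q[...,1])<.075)&(q[...,2]>-.09)&(q[...,2]<.0)&(q[...,0]>.06)&(q[...,0]<.09)&(p["image"].min(-1)>150)
v=q[m];print(len(v),np.percentile(v,[1,5,50,95,99],axis=0))
c=v.mean(0);print("plate normal(tool)",np.linalg.svd(v-c,full_matrices=False)[2][2],rect(clean(v[:,1:])))
t=O+B@[0,0,.18];print("above-bay")
rows([.40,-.06,.32],Rtool([0,0,-1],yd(-.35)))
rows(t,RB,None,np.array([.40,-.06,.32]),Rtool([0,0,-1],yd(-.35)))
E
```

```text
5.225 [0.44042746 0.08893235 0.26149976] 0.1498455066472751 [ 1.93231612 -0.58601166 -3.23536782]
24179 [[ 0.07373267 -0.05718897 -0.07386159]
 [ 0.07604488 -0.05279359 -0.07096085]
 [ 0.08091203  0.00190134 -0.04120908]
 [ 0.08200527  0.0549475  -0.00842084]
 [ 0.08244384  0.05896567 -0.00199197]]
plate normal(tool) [ 9.99997752e-01  7.14616224e-04 -1.99648954e-03] (array([ 0.00079007, -0.03728227]), array([ 74.72958374, 120.25545502]), np.float64(1.566010892632133))
above-bay
0 xyz [-17.8  -2.7  51.8] rot [ 0.043 -0.001 -0.002]
1 xyz [-17.8  -0.5  51.9] rot [ 0.043 -0.001 -0.002]
2 xyz [-17.7   1.7  51.9] rot [ 0.043 -0.001 -0.002]
0 xyz [13.6 27.1 24.6] rot [ 0.055 -0.012  0.145]
1 xyz [17.7 26.2 22.9] rot [ 0.055 -0.012  0.145]
2 xyz [21.7 24.5 21.3] rot [ 0.055 -0.012  0.145]
```

View pics/w5.png

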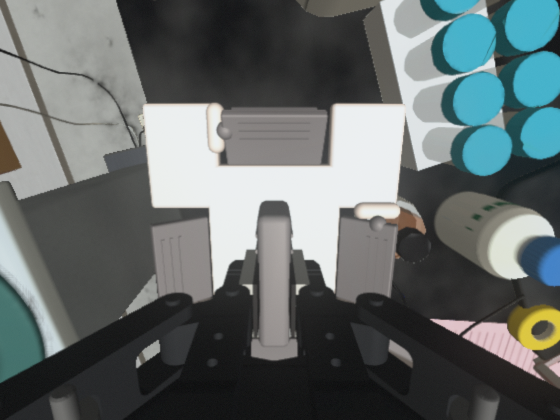

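The cover is held level and centred in the fingers: handle at (274,250), tabs still up. Now I carry it to a point above the bay.

Call:
{"name": "play_rows", "arguments": {"targets": [{"xyz": [-20,-2,35],"delta_rot": [0.025,0,0],"grip": 1},{"xyz": [-18,0,45],"delta_rot": [0.035,0,0],"grip": 1},{"xyz": [-15,2,45],"delta_rot": [0.035,0,0],"grip": 1},{"xyz": [0,2,35],"delta_rot": [0.035,0,0],"grip": 1}]}}

```text
clock: 5.78
tcp_pos: [0.4003, -0.0678, 0.3137]
orientation: [0.405, 0.58, 0.404, -0.58]
wrist_force: [0.1, 0.3, -4.6]
opening: 0.146
```

Run:
```python
from h import *
s=ctrl.observe();print(s["clock"],s["tcp_pos"],s["opening"],s["wrist_force"])
rows(O+B@[-.0008,.0004,.17],RB,6)
```

```text
5.775 [ 0.40032063 -0.06782476  0.31374349] 0.1462376658867337 [ 0.10803115  0.25673041 -4.57617669]
0 xyz [ 7.3 13.7 11.1] rot [ 0.027 -0.006  0.072]
1 xyz [ 8.4 13.4 10.7] rot [ 0.027 -0.006  0.072]
2 xyz [ 9.4 13.  10.3] rot [ 0.027 -0.006  0.072]
3 xyz [10.4 12.6  9.9] rot [ 0.027 -0.006  0.072]
4 xyz [11.3 12.1  9.5] rot [ 0.027 -0.006  0.072]
5 xyz [12.2 11.5  9.1] rot [ 0.027 -0.006  0.072]
```

Call:
{"name": "play_rows", "arguments": {"targets": [{"xyz": [7,14,11],"delta_rot": [0.027,-0.006,0.072],"grip": 1},{"xyz": [8,13,11],"delta_rot": [0.027,-0.006,0.072],"grip": 1},{"xyz": [9,13,10],"delta_rot": [0.027,-0.006,0.072],"grip": 1},{"xyz": [10,13,10],"delta_rot": [0.027,-0.006,0.072],"grip": 1},{"xyz": [11,12,10],"delta_rot": [0.027,-0.006,0.072],"grip": 1}]}}

```text
clock: 6.4
tcp_pos: [0.4456, -0.1426, 0.2776]
orientation: [0.469, 0.66, 0.248, -0.532]
wrist_force: [-0.2, -1.4, -3.2]
opening: 0.148
```

Call:
{"name": "play_rows", "arguments": {"targets": [{"xyz": [10,12,9],"delta_rot": [0.027,-0.006,0.072],"grip": 1},{"xyz": [0,0,0],"delta_rot": [0,0,0],"grip": 1},{"xyz": [0,0,0],"delta_rot": [0,0,0],"grip": 1}]}}

```text
clock: 6.78
tcp_pos: [0.4541, -0.1566, 0.273]
orientation: [0.479, 0.673, 0.217, -0.521]
wrist_force: [-0.4, 0.5, -2.9]
opening: 0.15
```

Run:
```python
from h import *
s=ctrl.observe();print(s["clock"],s["joint_pos"],s["opening"],s["wrist_force"],inbay(s["tcp_pos"],rot(s["orientation"])))
rows(O+B@[-.0008,.0004,.105],RB,4)
```

```text
6.775 [ 0.69734829  0.06876965 -0.50568645  2.21085486  0.35799024  0.4837041
 -0.60037681] 0.1501359260424063 [-0.43544506  0.54579855 -2.85644106] (array([ -0.5,   2.1, 173.3]), array([-0.0032,  0.0008, -0.005 ]))
0 xyz [17.1  0.   0.4] rot [ 0.001 -0.     0.001]
1 xyz [17.1 -0.   0.4] rot [ 0.001 -0.     0.001]
2 xyz [17.1 -0.   0.4] rot [ 0.001 -0.     0.001]
3 xyz [17.1 -0.   0.4] rot [ 0.001 -0.     0.001]
```

Call:
{"name": "play_rows", "arguments": {"targets": [{"xyz": [17,0,1],"delta_rot": [0.003,0,0.005],"grip": 1},{"xyz": [17,0,1],"delta_rot": [0,0,0],"grip": 1},{"xyz": [17,0,0],"delta_rot": [0,0,0],"grip": 1},{"xyz": [17,0,0],"delta_rot": [0,0,0],"grip": 1},{"xyz": [0,0,0],"delta_rot": [0,0,0],"grip": 1}]}}

```text
clock: 7.4
tcp_pos: [0.4783, -0.1727, 0.2108]
orientation: [0.479, 0.674, 0.215, -0.52]
wrist_force: [-0.3, -0.3, -3.7]
opening: 0.149
```

Run:
```python
from h import *
s=ctrl.observe();print(s["clock"],s["opening"],s["wrist_force"],inbay(s["tcp_pos"],rot(s["orientation"])))
p=ctrl.capture("wrist");W=cloud(p,s);np.savez("w6",W=W,im=p["image"])
q=cloud({**{k:p[k] for k in("z_map","camera_matrix","D")},"world_to_cam":np.linalg.inv(p["T_tool_cam"])})
# nominal: white plate top near x=.081, bead behind at far end
im=p["image"].copy()
cv2.imwrite("pics/w6.png",im[...,::-1])
# profile along bay y past cover's +y edge (tool -z), for tool y slice away from tab
for sl in((-.045,-.03),(.03,.045)):
    m=(q[...,1]>sl[0])&(q[...,1]<sl[1])&(q[...,0]<.13)&(q[...,2]<-.06)
    v=q[m];e=np.arange(-.11,-.06,.002);i=np.digitize(v[:,2],e)
    print([(round(float(e[j-1])*1e3),round(float(np.median(v[i==j,0]))*1e3,1)) for j in range(1,len(e)) if (i==j).sum()>3])
t=ctrl.capture("top");x=t["image"][130:260,340:490];cv2.imwrite("pics/t6.png",cv2.resize(x[...,::-1],None,fx=4,fy=4,interpolation=cv2.INTER_CUBIC))
```

```text
7.4 0.14853846988268712 [-0.27057746 -0.31863718 -3.66166663] (array([ -0.6,   0. , 104.7]), array([ 0.0001,  0.0005, -0.0004]))
[(-92, 107.7), (-90, 105.7), (-88, 104.8), (-86, 100.3), (-84, 98.9), (-82, 98.6), (-80, 99.9), (-78, 104.4), (-76, 82.4), (-74, 81.6), (-72, 81.5), (-70, 81.4), (-68, 81.5), (-66, 81.5), (-64, 81.4)]
[(-92, 106.2), (-90, 105.0), (-88, 104.5), (-86, 99.5), (-84, 98.7), (-82, 98.9), (-80, 100.7), (-78, 104.8), (-76, 82.5), (-74, 81.6), (-72, 81.5), (-70, 81.6), (-68, 81.4), (-66, 81.7), (-64, 81.5)]
```

View pics/w6.png

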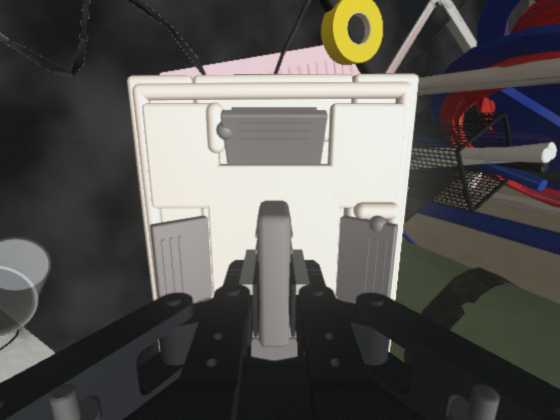

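The wrist view shows the cover just above the bay. The bead is visible round it, at x≈145 on the left, 408 on the right and y≈90 on top. I check the side gaps numerically.

Run:
```python
from h import *
d=np.load("w6.npz");W=d["W"];s=ctrl.observe();q=(W-s["tcp_pos"])@rot(s["orientation"])
for sl in((-.072,-.055),(-.05,-.03),(-.03,-.01)):
  for sg in(-1,1):
    m=(q[...,2]>sl[0])&(q[...,2]<sl[1])&(q[...,0]<.125)&(q[...,0]>.07)
    v=q[m];e=np.arange(.052,.08,.0015);i=np.digitize(sg*v[:,1],e)
    print(sl,sg,[(round(float(e[j-1])*1e3,1),round(float(np.median(v[i==j,0]))*1e3,1)) for j in range(1,len(e)) if (i==j).sum()>3])
# bay pose from full-plane: bead top strip far end tilt
print(inbay(s["tcp_pos"],rot(s["orientation"])))
```

```text
(-0.072, -0.055) -1 [(52.0, 82.3), (53.5, 82.2), (55.0, 82.3), (56.5, 82.4), (58.0, 83.0), (64.0, 98.9), (65.5, 99.4), (67.0, 99.6), (68.5, 100.6), (70.0, 102.6), (71.5, 105.5), (73.0, 106.1)]
(-0.072, -0.055) 1 [(52.0, 82.8), (53.5, 82.6), (55.0, 82.6), (56.5, 82.6), (58.0, 82.7), (59.5, 83.6), (65.5, 99.4), (67.0, 99.8), (68.5, 100.8), (70.0, 102.2), (71.5, 105.8), (73.0, 106.3)]
(-0.05, -0.03) -1 [(52.0, 82.4), (53.5, 82.3), (55.0, 82.4), (56.5, 82.3), (58.0, 82.8), (64.0, 98.8), (65.5, 99.6), (67.0, 99.8), (68.5, 100.8), (70.0, 104.9), (71.5, 105.7), (73.0, 106.5)]
(-0.05, -0.03) 1 [(52.0, 82.6), (53.5, 82.6), (55.0, 82.6), (56.5, 82.6), (58.0, 82.7), (59.5, 83.5), (65.5, 99.3), (67.0, 99.8), (68.5, 100.8), (70.0, 102.3), (71.5, 105.6), (73.0, 106.5)]
(-0.03, -0.01) -1 [(52.0, 82.9), (53.5, 104.9), (55.0, 84.3), (56.5, 104.7), (58.0, 105.5), (59.5, 105.4), (61.0, 103.9), (62.5, 100.9), (64.0, 99.6), (65.5, 99.5), (67.0, 99.9), (68.5, 101.0), (70.0, 104.8), (71.5, 105.8), (73.0, 106.7)]
(-0.03, -0.01) 1 [(52.0, 76.1), (53.5, 75.9), (55.0, 76.2), (56.5, 76.4), (58.0, 77.3), (59.5, 77.9), (62.5, 101.9), (64.0, 100.0), (65.5, 99.6), (67.0, 99.8), (68.5, 100.5), (70.0, 102.0), (71.5, 105.6), (73.0, 106.4), (74.5, 107.5)]
(array([  0. ,   0. , 105.6]), array([0.0003, 0.0008, 0.0016]))
```

Call:
{"name": "play_rows", "arguments": {"targets": [{"xyz": [5,-0.5,0],"delta_rot": [0,0,0],"grip": 1},{"xyz": [4,0,0],"delta_rot": [0,0,0],"grip": 1},{"xyz": [3,0,0],"delta_rot": [0,0,0],"grip": 1},{"xyz": [2,0,0],"delta_rot": [0,0,0],"grip": 1},{"xyz": [0,0,0],"delta_rot": [0,0,0],"grip": 1}]}}

```text
clock: 8.12
tcp_pos: [0.4831, -0.1758, 0.1983]
orientation: [0.479, 0.674, 0.214, -0.52]
wrist_force: [0.3, -0.1, -4.0]
opening: 0.146
```

Call:
{"name": "play_rows", "arguments": {"targets": [{"xyz": [1,0,0],"delta_rot": [0,0,0],"grip": 1},{"xyz": [1,0,0],"delta_rot": [0,0,0],"grip": 1},{"xyz": [0,0,0],"delta_rot": [0,0,0],"grip": 1}]}}

```text
clock: 8.5
tcp_pos: [0.4838, -0.1762, 0.197]
orientation: [0.479, 0.674, 0.214, -0.519]
wrist_force: [-9.7, 3.2, 10.6]
opening: 0.146
```

Run:
```python
from h import *
s=ctrl.observe();print(s["clock"],s["opening"],s["wrist_force"],s["wrist_force"]@B,inbay(s["tcp_pos"],rot(s["orientation"])))
```

```text
8.5 0.14610413626231106 [-9.69694423  3.21563229 10.59221833] [-4.60492439 -2.00627376 13.83241283] (array([-0.5, -0.3, 89.5]), array([0.0007, 0.0002, 0.0023]))
```

```bash
cat >> h.py <<'E'
def check(q):
    B2=lambda a:round(float(np.median(a))*1e3,2) if len(a)>5 else None
    f=lambda y0,y1,z0,z1:q[(q[...,1]>y0)&(q[...,1]<y1)&(q[...,2]>z0)&(q[...,2]<z1)][:,0]
    print("bead far L/R",B2(f(-.045,-.03,-.084,-.080)),B2(f(.03,.045,-.084,-.080)),"plate far L/R",B2(f(-.055,-.035,-.070,-.062)),B2(f(.035,.055,-.070,-.062)),
     "plate near handle",B2(f(-.022,-.012,-.044,-.038)),B2(f(.012,.022,-.044,-.038)),"bead -x,+x",B2(f(-.068,-.065,-.06,-.03)),B2(f(.065,.068,-.06,-.03)))
E
python3 - <<'E'
from h import *
s=ctrl.observe();p=ctrl.capture("wrist");W=cloud(p,s);save(p,"w7.png")
check((W-s["tcp_pos"])@rot(s["orientation"]))
E
```

```text
bead far L/R 83.39 83.62 plate far L/R 81.28 81.4 plate near handle 81.31 81.39 bead -x,+x 83.42 83.61
```

View pics/w7.png

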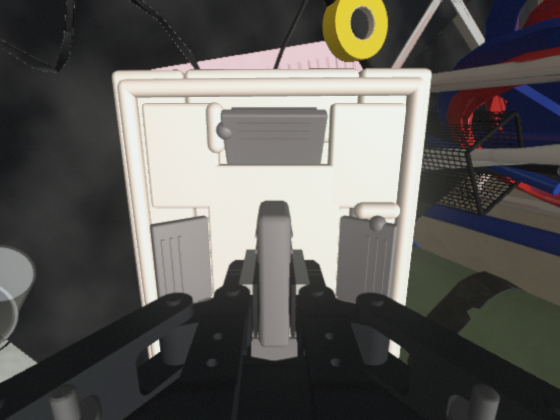

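Seated: the plate stands an even 2.1 mm above the bead at both ends and all tabs are up. I release and back off.

Call:
{"name": "play_rows", "arguments": {"targets": [{"xyz": [-1,0,0],"delta_rot": [0,0,0],"grip": 0.45},{"xyz": [0,0,0],"delta_rot": [0,0,0],"grip": 0.45},{"xyz": [-6,0,0],"delta_rot": [0,0,0],"grip": 0.45},{"xyz": [-15,0,0],"delta_rot": [0,0,0],"grip": 0.45},{"xyz": [-25,0,0],"delta_rot": [0,0,0],"grip": 0.45}]}}

```text
clock: 9.18
tcp_pos: [0.4662, -0.1661, 0.2394]
orientation: [0.479, 0.674, 0.214, -0.52]
wrist_force: [-0.2, -0.6, 0.4]
opening: 0.277
```

Call:
{"name": "play_rows", "arguments": {"targets": [{"xyz": [0,17,0],"delta_rot": [0,0,0],"grip": 1},{"xyz": [0,17,0],"delta_rot": [0,0,0],"grip": 1},{"xyz": [0,18,0],"delta_rot": [0,0,0],"grip": 1},{"xyz": [0,0,0],"delta_rot": [0,0,0],"grip": 1}]}}

```text
clock: 9.68
tcp_pos: [0.5079, -0.1901, 0.2618]
orientation: [0.479, 0.675, 0.214, -0.519]
wrist_force: [-0.3, 0.5, 0.4]
opening: -0.002
```

Run:
```python
from h import *
s=ctrl.observe();A=rot(s["orientation"]);print(s["clock"],s["opening"],s["wrist_force"]@B,inbay(s["tcp_pos"],A))
p=ctrl.capture("wrist");q=(cloud(p,s)-O)@B
np.savez("w8",q=q,im=p["image"])
m=lambda x0,x1,y0,y1:round(float(np.nanmedian(q[(q[...,0]>x0)&(q[...,0]<x1)&(q[...,1]>y0)&(q[...,1]<y1)][:,2]))*1e3,1)
print("plate +x+y",m(.035,.055,.035,.065),"-x+y",m(-.055,-.035,.035,.065),"handle",m(-.005,.005,.0,.025))
```

```text
9.675 -0.001737400256777707 [-0.32054536  0.26367788  0.61847332] (array([ 52.1,  -0.4, 136.5]), array([0.0015, 0.001 , 0.0028]))
plate +x+y 8.2 -x+y 8.1 handle 148.3
```

Cover flat (8.1–8.2 mm above the seat). Next, press the +x long tab.

Call:
{"name": "play_rows", "arguments": {"targets": [{"xyz": [20,0,0],"delta_rot": [0,0,0],"grip": 1},{"xyz": [15,0,0],"delta_rot": [0,0,0],"grip": 1},{"xyz": [10,0,0],"delta_rot": [0,0,0],"grip": 1},{"xyz": [7,0,0],"delta_rot": [0,0,0],"grip": 1},{"xyz": [0,0,0],"delta_rot": [0,0,0],"grip": 1}]}}

```text
clock: 10.35
tcp_pos: [0.5263, -0.2004, 0.2137]
orientation: [0.479, 0.674, 0.214, -0.52]
wrist_force: [-0.2, 1.0, 0.4]
opening: 0.001
```

```bash
cat > st.py <<'E'
from h import *
s=ctrl.observe();A=rot(s["orientation"]);print(s["clock"],s["opening"],np.round(s["wrist_force"]@B,1),inbay(s["tcp_pos"],A))
E
python3 st.py
```

```text
10.35 0.0012720785297440041 [-0.4  0.8  0.6] (array([51. , -0.3, 84. ]), array([0.0007, 0.0006, 0.0009]))
```

Call:
{"name": "play_rows", "arguments": {"targets": [{"xyz": [1.5,0,0],"delta_rot": [0,0,0],"grip": 1},{"xyz": [1,0,0],"delta_rot": [0,0,0],"grip": 1},{"xyz": [0,0,0],"delta_rot": [0,0,0],"grip": 1}]}}

```text
clock: 10.72
tcp_pos: [0.5275, -0.2012, 0.212]
orientation: [0.479, 0.674, 0.214, -0.519]
wrist_force: [-0.3, 0.2, 1.0]
opening: 0.002
```

```bash
python3 st.py
```

```text
10.725 0.0016310521949156173 [0.1 0.  1. ] (array([51.5, -0.4, 81.8]), array([0.0009, 0.0006, 0.0019]))
```

Call:
{"name": "play_rows", "arguments": {"targets": [{"xyz": [-15,0,0],"delta_rot": [0,0,0],"grip": 1},{"xyz": [-30,0,0],"delta_rot": [0,0,0],"grip": 1},{"xyz": [0,-35,0],"delta_rot": [0,0,0],"grip": 1},{"xyz": [0,-35,0],"delta_rot": [0,0,0],"grip": 1},{"xyz": [0,-34,0],"delta_rot": [0,0,0],"grip": 1}]}}

```text
clock: 11.35
tcp_pos: [0.4281, -0.1447, 0.2083]
orientation: [0.479, 0.674, 0.214, -0.519]
wrist_force: [0.9, 0.1, -0.6]
opening: 0.0
```

```bash
cat > tabs.py <<'E'
from h import *
s=ctrl.observe()
for c in("wrist","top"):
    p=ctrl.capture(c);s=ctrl.observe() if c=="top" else s
    q=(cloud(p,s)-O)@B*1e3
    g=np.abs(q[...,2])<45
    for n,ax,sg,lo in(("+x",0,1,32),("-x",0,-1,32),("+y",1,1,47),("-y",1,-1,47)):
        a=q[...,ax]*sg; w=np.abs(q[...,1-ax])<13
        print(c,n,[(round(float(np.median(k)),1) if len(k)>4 else None) for k in [q[g&w&(a>lo+t)&(a<lo+t+5)][:,2] for t in(3,9,15,20)]],end=" | ")
    k=lambda x,y:q[g&(abs(q[...,0]-x)<8)&(abs(q[...,1]-y)<8)][:,2]
    print("corners",[round(float(np.median(k(x,y))),1) if len(k(x,y))>4 else None for x in(-48,48) for y in(-60,60)])
E
python3 st.py; python3 tabs.py
```

```text
11.35 5.120827126483925e-05 [ 0.4  0.5 -0.9] (array([-53.7,  -0.4, 126.8]), array([0.0012, 0.0007, 0.0022]))
wrist +x [8.1, 8.1, 8.5, 8.6] | wrist -x [12.3, 16.8, 21.0, 21.8] | wrist +y [12.0, 16.7, 20.9, 22.3] | wrist -y [None, None, 21.9, 22.4] | corners [None, 8.2, 7.9, 8.2]
top +x [7.2, 7.5, 8.6, 7.8] | top -x [10.9, 14.3, 20.1, 21.7] | top +y [9.6, 13.9, 17.5, 20.9] | top -y [12.9, 17.6, 20.4, 19.9] | corners [7.2, 7.0, 6.4, 6.9]
```

The +x tab is flush and the other three are up. Next, the −x tab.

Call:
{"name": "play_rows", "arguments": {"targets": [{"xyz": [20,1,0],"delta_rot": [0,0,0],"grip": 1},{"xyz": [13,0,0],"delta_rot": [0,0,0],"grip": 1},{"xyz": [8,0,0],"delta_rot": [0,0,0],"grip": 1},{"xyz": [4,0,0],"delta_rot": [0,0,0],"grip": 1},{"xyz": [0,0,0],"delta_rot": [0,0,0],"grip": 1}]}}

```text
clock: 12.08
tcp_pos: [0.4468, -0.155, 0.1683]
orientation: [0.479, 0.674, 0.214, -0.519]
wrist_force: [-0.6, -0.3, 0.5]
opening: -0.0
```

```bash
python3 st.py
```

```text
12.075 -0.00031793366603699206 [-0.1 -0.6  0.6] (array([-51.3,  -0.2,  81.5]), array([0.0008, 0.0006, 0.0019]))
```

Call:
{"name": "play_rows", "arguments": {"targets": [{"xyz": [-15,0,0],"delta_rot": [0,0,0],"grip": 1},{"xyz": [-30,0,0],"delta_rot": [0,0,0],"grip": 1},{"xyz": [0,26,-33],"delta_rot": [0,0,0],"grip": 1},{"xyz": [0,26,-33],"delta_rot": [0,0,0],"grip": 1},{"xyz": [0,0,0],"delta_rot": [0,0,0],"grip": 1}]}}

```text
clock: 12.7
tcp_pos: [0.5058, -0.1101, 0.2325]
orientation: [0.48, 0.675, 0.214, -0.518]
wrist_force: [-0.8, -0.5, 0.7]
opening: 0.002
```

```bash
python3 st.py; python3 tabs.py
```

```text
12.7 0.0015754934806516813 [-0.1 -0.8  0.8] (array([  2.2,  68. , 127.4]), array([-0.0004,  0.0033,  0.004 ]))
wrist +x [None, None, None, None] | wrist -x [None, None, None, None] | wrist +y [13.1, 16.8, 21.4, 19.4] | wrist -y [None, None, None, None] | corners [None, 8.2, None, 8.2]
top +x [7.7, 7.3, 7.4, 7.5] | top -x [None, None, None, None] | top +y [None, None, None, None] | top -y [12.0, 17.6, 20.8, 18.9] | corners [7.8, None, 7.3, 7.4]
```

The arm hides the −x tab in both views, so I check it with the scene camera before touching the end tabs.

```bash
sed -i 's/("wrist","top")/__import__("sys").argv[1:]/' tabs.py; python3 tabs.py scene
```

```text
File "tabs.py", line 3
    for c in__import__("sys").argv[1:]:
          ^^^^^^^^^^^^
SyntaxError: invalid syntax
```

```bash
sed -i 's/in__import/in __import/' tabs.py; python3 tabs.py scene
```

```text
scene +x [6.3, 6.6, 6.5, 7.3] | scene -x [6.9, 6.1, 7.5, 6.5] | scene +y [9.5, 14.3, 17.4, 17.2] | scene -y [11.3, 15.0, 19.7, None] | corners [6.2, 6.5, 6.1, 6.1]
```

Both long tabs are flush and both end tabs are up. Press the +y end.

Call:
{"name": "play_rows", "arguments": {"targets": [{"xyz": [20,-2,2],"delta_rot": [0,-0.003,-0.002],"grip": 1},{"xyz": [13,0,0],"delta_rot": [0,0,0],"grip": 1},{"xyz": [8,0,0],"delta_rot": [0,0,0],"grip": 1},{"xyz": [4,0,0],"delta_rot": [0,0,0],"grip": 1},{"xyz": [0,0,0],"delta_rot": [0,0,0],"grip": 1}]}}

```text
clock: 13.48
tcp_pos: [0.5173, -0.1219, 0.1894]
orientation: [0.479, 0.673, 0.214, -0.521]
wrist_force: [0.1, 0.3, 0.3]
opening: 0.003
```

```bash
python3 st.py
```

```text
13.475 0.003472317154411656 [0.1 0.3 0.3] (array([-1.7, 63.5, 81.7]), array([ 0.001 , -0.0025, -0.0004]))
```

Call:
{"name": "play_rows", "arguments": {"targets": [{"xyz": [-15,0,0],"delta_rot": [0,0,0],"grip": 1},{"xyz": [-32,0,0],"delta_rot": [0,0,0],"grip": 1},{"xyz": [0,0,44],"delta_rot": [0,0,0],"grip": 1},{"xyz": [0,0,44],"delta_rot": [0,0,0],"grip": 1},{"xyz": [0,0,44],"delta_rot": [0,0,0],"grip": 1}]}}

```text
clock: 14.1
tcp_pos: [0.4339, -0.2275, 0.2329]
orientation: [0.48, 0.673, 0.214, -0.521]
wrist_force: [0.8, -1.5, 0.4]
opening: -0.003
```

```bash
python3 st.py; python3 tabs.py wrist top
```

```text
14.1 -0.00278457626626202 [ 1.5 -0.9 -0.2] (array([ -1.6, -69.5, 129.6]), array([ 0.0003, -0.0027,  0.0011]))
wrist +x [8.0, 7.9, 8.4, 8.3] | wrist -x [7.9, 8.1, 8.2, 8.1] | wrist +y [8.1, 8.1, None, None] | wrist -y [11.4, 15.8, 20.1, 22.1] | corners [7.8, 8.0, 7.9, 8.1]
top +x [7.4, 7.2, 7.3, 7.5] | top -x [7.0, 6.5, 7.3, 8.7] | top +y [5.9, 7.1, 7.0, 7.0] | top -y [12.8, 17.0, 20.5, 19.5] | corners [7.4, 7.2, 6.5, 7.5]
```

The +y tab is flush. The −y tab is the last one.

Call:
{"name": "play_rows", "arguments": {"targets": [{"xyz": [20,2,-3],"delta_rot": [0,0.003,0],"grip": 1},{"xyz": [14,0,0],"delta_rot": [0,0,0],"grip": 1},{"xyz": [9,0,0],"delta_rot": [0,0,0],"grip": 1},{"xyz": [5,0,0],"delta_rot": [0,0,0],"grip": 1},{"xyz": [0,0,0],"delta_rot": [0,0,0],"grip": 1}]}}

```text
clock: 14.82
tcp_pos: [0.4555, -0.2345, 0.1896]
orientation: [0.479, 0.674, 0.215, -0.52]
wrist_force: [-0.3, -0.6, -0.4]
opening: 0.001
```

```bash
python3 st.py
```

```text
14.825 0.000969875840919709 [-0.1 -0.7 -0.4] (array([  0.2, -65. ,  80.9]), array([ 0.0005,  0.0009, -0.0004]))
```

Call:
{"name": "play_rows", "arguments": {"targets": [{"xyz": [-15,0,0],"delta_rot": [0,0,0],"grip": 1},{"xyz": [-40,0,0],"delta_rot": [0,0,0],"grip": 1},{"xyz": [-40,0,30],"delta_rot": [0,0,0],"grip": 1},{"xyz": [-20,0,40],"delta_rot": [0,0,0],"grip": 1},{"xyz": [0,0,0],"delta_rot": [0,0,0],"grip": 1}]}}

```text
clock: 15.45
tcp_pos: [0.382, -0.2712, 0.2893]
orientation: [0.479, 0.674, 0.212, -0.522]
wrist_force: [0.2, -0.0, 0.6]
opening: -0.001
```

```bash
python3 st.py; python3 tabs.py top wrist
python3 - <<'E'
from h import *
p=ctrl.capture("scene");save(p,"end.png")
E
```

```text
15.45 -0.0005072925832962147 [0.4 0.1 0.5] (array([   1. , -133.2,  190.6]), array([ 0.0046, -0.0044,  0.0017]))
top +x [7.5, 6.9, 7.6, 7.5] | top -x [7.1, 7.3, 6.8, 7.4] | top +y [6.8, 7.5, 7.4, 7.6] | top -y [6.9, 6.8, 8.0, 6.4] | corners [7.7, 7.0, 6.7, 7.5]
wrist +x [7.9, 8.0, 8.3, 8.2] | wrist -x [8.0, 7.9, 8.2, 8.2] | wrist +y [None, None, None, None] | wrist -y [7.7, 7.8, 8.2, 8.1] | corners [7.8, None, 7.8, None]
```

View pics/end.png

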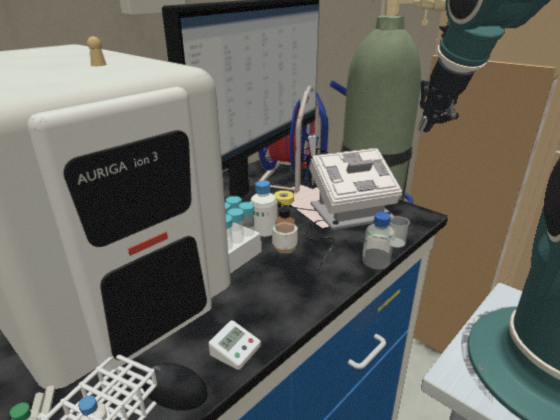

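The picture shows the cover seated in the bay at (357,178) with its tabs flush. The bottles at (263,210) and (378,240), the beaker at (398,230) and the timer at (234,343) stand where they were, and the arm is clear. Handing in.

```bash
python3 -c "
from rig import ctrl
print(ctrl.sign_off())"
```

```text
the job is handed in; nothing more can be done
None
```

The cover lies in the bay inside the bead with all four tabs pressed flush. I handed the job in at about 15.5 s on the robot's clock; the rig gave no verdict.

- **Placing:** I gripped the cover by its handle and set it on the seat at the bay's 25° lean. All four tabs were still up, and the plate stood an even 2.1 mm above the bead.
- **Pressing:** I pressed the long-side tabs first (+x, then −x). A scene-camera check then showed both flush and both end tabs still up, so I pressed +y and then −y.
- **Last checks:** Every tab and visible corner read about 8 mm above the seat in the wrist camera, which is flush, and 6.4–8.0 mm in the top camera. That 1 mm difference is within the calibration. The wrist camera could not see the +y tab at the end, so only the top camera confirmed it then.
- **Surroundings:** In the last picture the bottles, beaker and timer stand where they were, judged by eye rather than measured. The arm is clear, and the highest contact force seen was about 15 N, while seating the cover.

No check failed.

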